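# Twist a double-hook hanger out of its track and bin both parts singly

## Robot

A 6-joint arm with a two-finger parallel gripper is mounted at the origin on a cart in front of the work surface, level with it; the furniture and walls round the work are solid. World frame = base frame: x ahead of the robot, y to its left, z up, the work surface at z = 0. Lengths are in m, angles in rad, forces in N, time in s.
With the tool pointing down it reaches from about 0.3 to 0.875 m from the base axis. Payload 6.4 kg.
Tool frame: the origin (TCP) lies at the very end of the fingers, on their centre line; the grasp point (between the pads) lies 19 mm behind it; z points along the fingers, y is the line along which they close (so a half turn about z gives the same grasp; the last joint's range is limited). The gripper opens to 85 mm and grips with 20 to 120 N. Pads are 22 mm wide; open, the fingers measure 114 mm over their backs; the gripper's body (76 mm by 85 mm) begins 54 mm behind the grasp point. The pads swing forward as they close: fully open they stand 13 mm farther back than shut.
Start: joints at [-1.457, 0.181, 1.607, -0, 1.354, -0.206], TCP at [0.181, -0.546, 0.231] pointing down, gripper open.
Joint ranges: [-2.99, 2.99], [-0.89, 2.07], [0.3, 2.58], [-1.14, 4.28], [0, 2.63], [-3.12, 3.12]. Speed limits (rad/s): [2.57, 2.57, 3.01, 3.14, 3.14, 3.14].

## Interface

Orientations are given as a unit quaternion [w, x, y, z].
In Python, from bench import ctrl gives the robot as it stands.
- The arm moves only by the tool inch_along, called after "Request:" by a JSON object that holds its "fn" and its "kwargs". Schema: {"type":"object","properties":{"ticks":{"type":"string"},"only":{"type":"string"},"quiet":{"type":"boolean"},"lines":{"type":"string"}},"required":["ticks"],"additionalProperties":false}. ticks is a string of 1 to 10 rows, parted by a bar, with the numbers parted by commas; each row has 7 numbers: dx, dy, dz in parts of the range, where 1.0 means 0.6 m, then a rotation vector rx, ry, rz in a scale on which 1.0 is pi rad, then the opening from 0.0 (shut) to 1.0 (fully open); each row is the pose to reach, as a shift and turn from the pose commanded when the call began, along the tool's axes at that moment; what a row does not reach only later rows make up. A row lasts 1/8 s, in which the tool goes at most 0.0625 m and 0.188 rad, less where a joint would pass 70% of its speed; a pose out of reach is approached as far as the arm can. The fingers move at their own pace and stop on an object; the grip force is fixed at half the most. Time passes only in rows, so rows that do not move let the fingers close. The tool returns the time, the measured TCP pose, the force, the opening and the grip force at its end. only (a regular expression) keeps the lines of the reply that match it, lines (a string "A,B") keeps lines A to B, and quiet returns only ok. Input that does not fit is refused with a message, and nothing moves.
- ctrl.get_obs(): the state, without advancing time (a new reading comes with each control period).
- ctrl.camera(name): name is "scene" or "top" or "wrist"; returns the picture (420x560x3 uint8, blue, green, red); there is no depth.
- ctrl.camera_params(name): a dict with "fovy" (degrees; the focal length in pixels is half the picture's height over the tangent of half this angle, whatever the lens; pixels are square), "cx", "cy" (the principal point, pixels), "view" (4x4, takes a point from world to camera coordinates). Camera axes: x right, y up, looking along -z (the intrinsics and any distortion apply to the point x, -y, -z); pixel columns grow to the right and rows downward; lengths in m; the calibration is good to about 2 mm. A picture is of the moment at which its call begins: read the wrist's pose just before it. camera_params takes no time and is no camera call; for the wrist camera it gives the pose at the moment of the call.
- ctrl.hand_in(): hands the job in; it is judged then, once.
The state is a dict: "time_s": time; "q": joint angles; "dq": joint speeds; "joint_efforts": joint torques, N m; "eef_pos": TCP position; "eef_rot": TCP orientation; "wrist_force": force on the tool from outside, world axes, zero at the start; "torque": the same for the moment, N m; "opening": opening from 0.0 (shut) to 1.0 (fully open); "grasp_force": force on a finger pad.
Only numpy, scipy, OpenCV 4.12 (cv2) and the standard library are available. Lean on these libraries where they do the work, as an engineer would, in place of code of your own. Each camera call takes 0.05 s, during which the arm holds its last target. There are 200 camera calls.

## Task

The orange-tabbed hanger is hooked into the slot of the short aluminium track. Unhook it by turning it until its arms line up with the slot and lifting it out, with the track staying on the table and never hoisted by the hanger; then put the hanger in the red bowl and lay the track flat, slot up, on the floor of the steel tray. Let go of both and do not knock over the bottle or the little tree.

Things in the scene. Friction and masses are not known exactly. Their poses are not given: they have to be found in the camera images.
- rail: loose piece of C-shaped aluminium track with black end caps, 130 (x) x 54 (y) x 36 (z) mm, 0.4 kg, slot on top along its x. Origin: centre of its underside. Inside, the channel is 48 mm wide, its floor 3 mm up; 5 mm caps close channel and slot at both ends. Can be gripped from above across the 54 mm.
- rail_slot (a point): middle of the track's slot, level with its top face (36 mm up). Axes as the track's; the slot runs along x, 20 mm wide between two lips 3 mm thick, their inner edges turned down to 7 mm below the top.
- hanger: loose double-hook hanger, 64 mm tall, 0.12 kg. Origin: centre of the underside of its arms. Two steel arms along its x (36 mm tip to tip, 10 wide, 5 thick, tips turned up to z 10 mm), 10 mm round stem, collar 36 mm across at z 24-28 mm, orange tab above. At the start the collar rests on the lips (origin 12 mm above the track's underside), arms inside, across the slot within 20 deg.
- hanger_tab (a point): middle of the orange grip tab, 46 mm above the hanger's origin; tab 30 mm along x (parallel to the hidden arms), 12 mm thick along y, 36 mm tall. The hanger turns freely either way if lifted 6 mm or less; lifted 11 mm the arms catch under the lips and the track comes along. With x along the slot within 10 deg it lifts out, clear after 24 mm.
- tray: open folded steel tray, fixed, 122 (x) x 200 (y) mm, walls 2 mm thick and 50 mm high, floor 2 mm above the table. Origin: centre of its underside; its long side is its y axis.
- bowl: red wavy bowl, fixed, 99 mm across, 40 mm high, thick walled: clear inside about 55 mm across, floor uneven, about 8 mm above the table. Origin: centre of its underside.
- bottle: small white bottle, loose, standing, 42 mm across, 94 mm high. Origin: centre of its underside.
- tree: small black tree figure, loose, standing, 26 x 34 x 66 mm. Origin: centre of its underside.

How it is judged:
On the way:
1. the hanger is out of the track (its arms above the lips) while the track lies on the table (z of hanger in the frame of rail above 0.036 m and height (world z) of rail below 0.006 m and angle between rail's own z axis and vertical below 0.08 rad), for 0.1 s.
At the end, for the whole second after the job is handed in: Hanger resting in the red bowl (origin within 45 mm or tab within 40 mm of its centre from above, that end below 55 mm; weighing on it); track flat on the tray floor, slot up (underside below 8 mm, tilt under 0.1 rad, centre within 35 mm across and 45 mm along the tray); both under 20 mm/s (((horizontal distance between hanger and bowl below 0.045 m and height (world z) of hanger below 0.055 m) or (horizontal distance between hanger_tab and bowl below 0.04 m and height (world z) of hanger_tab below 0.055 m)) and contact force between hanger and bowl above 0.3 N and x of rail in the frame of tray between -0.035 and 0.035 m and y of rail in the frame of tray between -0.045 and 0.045 m and height (world z) of rail below 0.008 m and angle between rail's own z axis and vertical below 0.1 rad and linear speed of each of rail, hanger below 0.02 m/s); the robot touches nothing.
It fails at once if the track is hoisted off the table with the hanger still hooked in it (height (world z) of rail above 0.02 m and z of hanger in the frame of rail between -0.01 and 0.03 m and distance between hanger and rail below 0.06 m).
It fails at once if the bottle is knocked over (angle between bottle's own z axis and vertical above 0.6 rad).
It fails at once if the tree figure is knocked over (angle between tree's own z axis and vertical above 0.6 rad).
It also fails if it takes over 64 s, if anything falls off the work surface, if the arm or the gripper's body presses on something with over 40 N, if the wrist force passes 120 N, or if a joint passes its speed limit or range.

## Working session

There is one attempt and no reset: what is moved stays moved. The work goes in short steps, Python scripts to look and compute and a tool call to move; the robot and the scene stay as the last step left them, time stands still between calls to the robot, and variables do not carry over. Pictures are saved under pics/ and viewed, at most 11 in all, crops included, and the job is handed in when it is done.

```bash
ls; mkdir -p pics
```

Run:
```python
from bench import ctrl
import cv2, numpy as np
np.set_printoptions(precision=4,suppress=True)
o=ctrl.get_obs();print(o['time_s'],o['eef_pos'],o['eef_rot'])
a=ctrl.camera('scene');b=ctrl.camera('top')
cv2.imwrite('pics/scene0.png',a);cv2.imwrite('pics/top0.png',b)
for n in('scene','top','wrist'):print(n,ctrl.camera_params(n))
```

```text
bench.py
pics
0.0 [ 0.1807 -0.5453  0.2304] [-0.0009  0.9872  0.1592  0.    ]
scene {'fovy': 49.01358671300501, 'cx': 274.1153928457878, 'cy': 212.34892956874086, 'view': array([[-0.564 , -0.8257,  0.0051,  0.342 ],
       [ 0.6207, -0.4199,  0.6621, -0.424 ],
       [-0.5446,  0.3766,  0.7494, -0.7072],
       [ 0.    ,  0.    ,  0.    ,  1.    ]])}
top {'fovy': 49.47331419336028, 'cx': 279.7985388471224, 'cy': 207.37704524129896, 'view': array([[-0.0269, -0.9996, -0.0003,  0.0107],
       [ 0.9795, -0.0264,  0.1998, -0.6153],
       [-0.1997,  0.0051,  0.9798, -1.1654],
       [ 0.    ,  0.    ,  0.    ,  1.    ]])}
wrist {'fovy': 65.12663277216629, 'cx': 278.57743453223225, 'cy': 214.54531218893703, 'view': array([[ 0.3134, -0.9496, -0.0017, -0.5743],
       [ 0.9082,  0.3003, -0.2915,  0.0368],
       [ 0.2773,  0.0898,  0.9566, -0.379 ],
       [ 0.    ,  0.    ,  0.    ,  1.    ]])}
```

View pics/scene0.png

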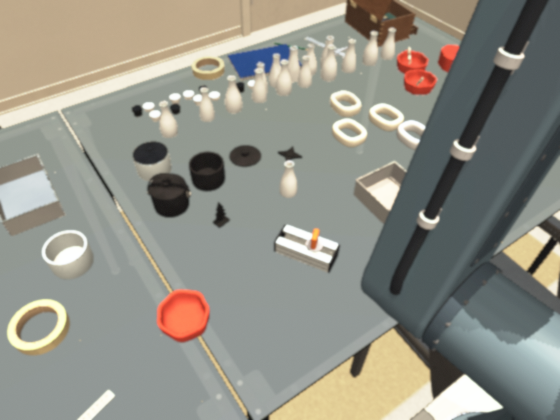

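View pics/top0.png

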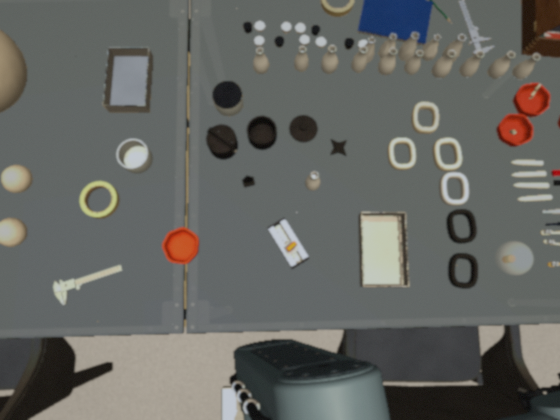

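Scene: the track is at (307,247) with its orange tab at (315,238), the red bowl at (183,315) and the bottle at (289,180). The tree is at (221,214) and the tray at (390,195). Top: the track is at (288,242), the bowl at (181,246) and the tray at (385,250), about 48x77 px, which matches 122x200 mm. The bottle is at (314,180) and the tree at (248,181).

Create h.py:
```python
import cv2, numpy as np
from scipy.spatial.transform import Rotation as R
np.set_printoptions(precision=4,suppress=True)
def ray(p,uv):
    f=210/np.tan(np.radians(p['fovy'])/2); V=np.array(p['view'])
    d=np.array([(uv[0]-p['cx'])/f,-(uv[1]-p['cy'])/f,-1.])
    return -V[:3,:3].T@V[:3,3], V[:3,:3].T@d
def plane(p,uv,z):
    o,d=ray(p,uv); return o+d*(z-o[2])/d[2]
def tri(rs):
    A=np.zeros((3,3));b=np.zeros(3)
    for o,d in rs:
        d=d/np.linalg.norm(d);M=np.eye(3)-np.outer(d,d);A+=M;b+=M@o
    x=np.linalg.solve(A,b)
    return x,[np.linalg.norm(np.cross(d/np.linalg.norm(d),x-o)) for o,d in rs]
def proj(p,X):
    f=210/np.tan(np.radians(p['fovy'])/2); V=np.array(p['view']);c=V[:3,:3]@X+V[:3,3]
    return np.array([p['cx']+f*c[0]/-c[2],p['cy']-f*c[1]/-c[2]])
def blobs(im,lo,hi,amin=30):
    m=cv2.inRange(cv2.cvtColor(im,cv2.COLOR_BGR2HSV),lo,hi)
    n,l,s,c=cv2.connectedComponentsWithStats(m)
    return [(c[i],s[i],l==i) for i in range(1,n) if s[i][4]>=amin]
def tool(o,dxyz): # world shift -> tool axes
    w,x,y,z=o['eef_rot']; return R.from_quat([x,y,z,w]).inv().apply(dxyz)
```

Run:
```python
from bench import ctrl
from h import *
P={n:ctrl.camera_params(n) for n in('scene','top')}
I={n:cv2.imread(f'pics/{n}0.png') for n in P}
for n in P:
    for c,s,_ in blobs(I[n],(8,150,120),(22,255,255),10): print(n,'orange',c,s)
    for c,s,_ in blobs(I[n],(0,180,100),(7,255,255),200): print(n,'red',c,s)
pair={'tab':((315,238),(291,245)),'bottle top':((290,165),(313,173)),'bowl':((183,315),(181,246)),'tree':((221,205),(248,181))}
for k,(a,b) in pair.items(): print(k,*tri([ray(P['scene'],a),ray(P['top'],b)]))
for n,uv,z in [('tray c',(384,249),.04),('tl',(362,212),.05),('tr',(405,212),.05),('br',(409,286),.05),('bl',(360,286),.05),('rail',(288,242),.036),('bowl',(181,246),.035),('bottle',(314,183),.04),('redR',(515,130),.03)]:print(n,plane(P['top'],uv,z))
```

```text
scene orange [314.4459 237.8243] [312 229   7  19  74]
scene orange [184.1878 319.0677] [172 306  26  26 458]
scene red [415.5868  73.03  ] [398  52  37  41 801]
scene red [179.6134 303.9174] [160 292  46  36 569]
top orange [181.9187 246.3736] [169 234  26  25 455]
top orange [290.8519 246.1481] [287 243   8   8  27]
top red [523.4298 114.5406] [ 498   84   51   61 1454]
top red [178.7474 244.5887] [163 228  35  36 479]
tab [ 0.5113 -0.0345  0.0597] [np.float64(0.002407282276965223), np.float64(0.0024072822769653376)]
bottle top [ 0.6978 -0.1004  0.0885] [np.float64(0.004872694275916673), np.float64(0.004872694275916602)]
bowl [0.5225 0.2662 0.0258] [np.float64(3.775344854332128e-05), np.float64(3.775344854336716e-05)]
tree [0.6911 0.0801 0.0668] [np.float64(0.0020703241624583893), np.float64(0.0020703241624582583)]
tray c [ 0.4979 -0.2833  0.04  ]
tl [ 0.599  -0.2286  0.05  ]
tr [ 0.5958 -0.3453  0.05  ]
br [ 0.3979 -0.3396  0.05  ]
bl [ 0.4014 -0.2109  0.05  ]
rail [ 0.5243 -0.0256  0.036 ]
bowl [0.5214 0.2642 0.035 ]
bottle [ 0.6862 -0.1026  0.04  ]
redR [ 0.8298 -0.6854  0.03  ]
```

The rows are not in the units I measure in: shifts go in shares of 0.6 m and turns go in shares of pi rad. I convert before sending: 0.456 m is 0.76, 0.41 m is 0.6833.

Request:
{"fn": "inch_along", "kwargs": {"ticks": "0.0767,-0.065,0,0,0,0,1 | 0.1517,-0.13,0,0,0,0,1 | 0.2283,-0.195,0,0,0,0,1 | 0.3033,-0.26,0,0,0,0,1 | 0.38,-0.325,0,0,0,0,1 | 0.4567,-0.3917,0,0,0,0,1 | 0.5317,-0.4567,0,0,0,0,1 | 0.6083,-0.5217,0,0,0,0,1 | 0.6833,-0.5867,0,0,0,0,1 | 0.76,-0.6517,0,0,0,0,1"}}

```text
time_s: 1.35
eef_pos: [0.4913, -0.0294, 0.2312]
eef_rot: [0.0, 0.987, 0.159, 0.0]
wrist_force: [0.9, 0.0, 0.0]
opening: 1.001
grasp_force: 0.0
```

Request:
{"fn": "inch_along", "kwargs": {"ticks": "0,0,0,0,0,0,1 | 0,0,0,0,0,0,1"}}

```text
time_s: 1.6
eef_pos: [0.4903, -0.0312, 0.2308]
eef_rot: [-0.0, 0.987, 0.16, -0.001]
wrist_force: [0.1, -1.3, -0.7]
opening: 1.0
grasp_force: 0.0
```

Run:
```python
from bench import ctrl
from h import *
import pickle
o=ctrl.get_obs();print(o['time_s'],o['eef_pos'],o['eef_rot'],o['q'],o['dq'])
p=ctrl.camera_params('wrist');im=ctrl.camera('wrist')
cv2.imwrite('pics/w1.png',im);pickle.dump(p,open('w1.pkl','wb'))
```

```text
1.6 [ 0.4903 -0.0312  0.2308] [-0.      0.9871  0.1598 -0.0006] [-0.3053 -0.0081  1.8116 -0.0005  1.3392  0.9446] [-0.0365 -0.0115  0.0066  0.0001  0.0014  0.0009]
```

View pics/w1.png

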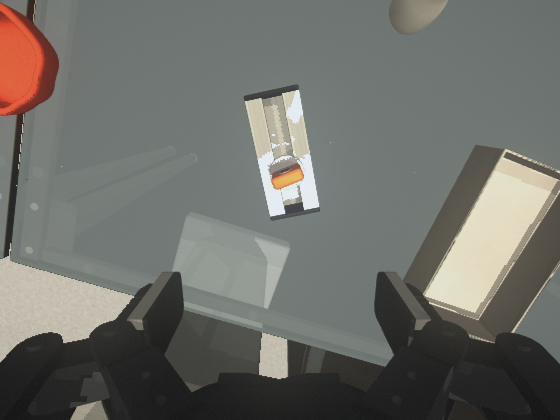

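The wrist view shows track corners near (244,97), (297,86), (319,209) and (271,219), with the orange tab at (287,176) lying across the slot. The bowl is top left, the bottle top right and the tray at right.

Add to h.py:
```python
def orange(im):
    b=[x for x in blobs(im,(8,120,100),(25,255,255),40)]
    return b
def yaw(v): return np.degrees(np.arctan2(v[1],v[0]))
```

Run:
```python
from h import *
import pickle
p=pickle.load(open('w1.pkl','rb'));im=cv2.imread('pics/w1.png')
for c,s,m in orange(im):
    if s[0]>200 and s[0]<350:
        r=cv2.minAreaRect(np.argwhere(m)[:,::-1].astype(np.float32));b=cv2.boxPoints(r);print(c,s,r)
        print(np.array([plane(p,q,.076) for q in b]),plane(p,r[0],.076))
C=[(244,97),(297,86),(319,209),(271,219)]
W=np.array([plane(p,q,.036) for q in C]);print(W,W.mean(0),yaw(W[0]-W[3]),yaw(W[1]-W[2]),np.linalg.norm(W-np.roll(W,1,0),axis=1))
```

```text
[287.4358 178.3743] [272 168  32  21 374] ((287.3448181152344, 178.36207580566406), (12.070196151733398, 31.568208694458008), 68.19859313964844)
[[ 0.5053 -0.0185  0.076 ]
 [ 0.5238 -0.0404  0.076 ]
 [ 0.5155 -0.0476  0.076 ]
 [ 0.4967 -0.0257  0.076 ]] [ 0.5104 -0.0331  0.076 ]
[[ 0.5655  0.0288  0.036 ]
 [ 0.591  -0.0165  0.036 ]
 [ 0.4829 -0.0791  0.036 ]
 [ 0.4562 -0.034   0.036 ]] [ 0.5239 -0.0252  0.036 ] 29.860695763313743 30.076422143432545 [0.1261 0.0519 0.1249 0.0524]
```

To row units: 0.06 m is 0.1, 0.019 m is 0.0317, 1.19 rad is 0.3788.

Request:
{"fn": "inch_along", "kwargs": {"ticks": "0.005,0.0017,0.0167,0,0,0.0541,1 | 0.01,0.005,0.0333,0,0,0.1082,1 | 0.015,0.0083,0.05,0,0,0.1623,1 | 0.02,0.01,0.0667,0,0,0.2165,1 | 0.0233,0.0117,0.0833,0,0,0.2706,1 | 0.0283,0.0133,0.1,0,0,0.3247,1 | 0.0317,0.015,0.1,0,0,0.3788,1 | 0.0317,0.015,0.1,0,0,0.3788,1 | 0.0317,0.015,0.1,0,0,0.3788,1"}}

```text
time_s: 2.78
eef_pos: [0.5114, -0.0349, 0.1715]
eef_rot: [0.0, 0.907, -0.421, 0.0]
wrist_force: [0.1, 0.3, 0.3]
opening: 1.004
grasp_force: 0.0
```

Run:
```python
from bench import ctrl
from h import *
import pickle
o=ctrl.get_obs();print(o['time_s'],o['eef_pos'],o['eef_rot'],o['q'])
p=ctrl.camera_params('wrist');im=ctrl.camera('wrist')
cv2.imwrite('pics/w2.png',im);pickle.dump(p,open('w2.pkl','wb'))
p1=pickle.load(open('w1.pkl','rb'))
for c,s,m in orange(im):
    r=cv2.minAreaRect(np.argwhere(m)[:,::-1].astype(np.float32));b=cv2.boxPoints(r);print(c,s,r)
    if s[4]<3000 and 100<c[0]<450:
        W=np.array([plane(p,q,.076) for q in b]);print(W,plane(p,r[0],.076));print('yaw',yaw(W[0]-W[1]),yaw(W[1]-W[2]))
        print(tri([ray(p1,(287.4,178.4)),ray(p,c)]))
```

```text
2.775 [ 0.5114 -0.0349  0.1715] [ 0.      0.9071 -0.4208  0.0001] [-0.3     0.1051  1.8203 -0.0001  1.216   2.1396]
[279.0911 218.4326] [272 201  15  36 527] ((279.0, 218.5), (35.0, 14.0), 90.0)
[[ 0.5236 -0.0415  0.076 ]
 [ 0.5156 -0.0482  0.076 ]
 [ 0.4976 -0.027   0.076 ]
 [ 0.5058 -0.0201  0.076 ]] [ 0.5108 -0.0344  0.076 ]
yaw 40.16740944308292 -49.45275842407117
(array([ 0.5098, -0.0335,  0.0719]), [np.float64(0.00012861305621728747), np.float64(0.00012861305621706765)])
```

View pics/w2.png

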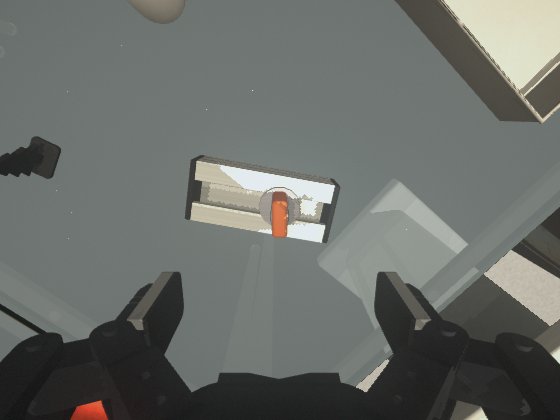

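The tab is upright in the image at (279,218), so its thin side already faces the fingers. The track spans (190,155) to (340,240). Descending to grasp.

To row units: 0.125 m is 0.2083, 0.045 m is 0.075.

Request:
{"fn": "inch_along", "kwargs": {"ticks": "-0.0017,0,0.075,0,0,0,1 | -0.0017,0,0.15,0,0,0,0.7 | -0.0017,0,0.2083,0,0,0,0.5 | -0.0017,0,0.2083,0,0,0,0.4 | -0.0017,0,0.2083,0,0,0,0 | -0.0017,0,0.2083,0,0,0,0 | -0.0017,0,0.2083,0,0,0,0 | -0.0017,0,0.2083,0,0,0,0 | -0.0017,0,0.2083,0,0,0,0"}}

```text
time_s: 3.95
eef_pos: [0.5124, -0.0336, 0.0481]
eef_rot: [-0.0, 0.907, -0.421, 0.002]
wrist_force: [-0.8, -0.3, 7.9]
opening: 0.131
grasp_force: 60.8
```

To row units: -0.004 m is -0.0067.

Request:
{"fn": "inch_along", "kwargs": {"ticks": "0,0,-0.0067,0,0,0,0 | 0,0,-0.0067,0,0,0,0"}}

```text
time_s: 4.2
eef_pos: [0.5111, -0.0331, 0.0507]
eef_rot: [-0.0, 0.907, -0.421, 0.0]
wrist_force: [-0.2, -0.0, -1.1]
opening: 0.131
grasp_force: 59.8
```

Request:
{"fn": "inch_along", "kwargs": {"ticks": "0,0,0,0,0,-0.0541,0 | 0,0,0,0,0,-0.1082,0 | 0,0,0,0,0,-0.1655,0 | 0,0,0,0,0,-0.2196,0 | 0,0,0,0,0,-0.2737,0 | 0,0,0,0,0,-0.3279,0 | 0,0,0,0,0,-0.3852,0 | 0,0,0,0,0,-0.4425,0 | 0,0,0,0,0,-0.4425,0 | 0,0,0,0,0,-0.4425,0"}}

```text
time_s: 5.45
eef_pos: [0.5108, -0.0331, 0.0501]
eef_rot: [-0.0, 0.967, 0.255, -0.0]
wrist_force: [-0.2, 0.2, -1.4]
opening: 0.132
grasp_force: 59.6
```

Run:
```python
from bench import ctrl
from h import *
import pickle
o=ctrl.get_obs();print(o['time_s'],o['eef_pos'],o['eef_rot'],o['torque'])
cv2.imwrite('pics/w3.png',ctrl.camera('wrist'));pickle.dump(ctrl.camera_params('wrist'),open('w3.pkl','wb'))
```

```text
5.45 [ 0.5108 -0.0331  0.0501] [-0.0001  0.9669  0.2553 -0.0002] [ 0.0043 -0.0145  0.0329]
```

View pics/w3.png

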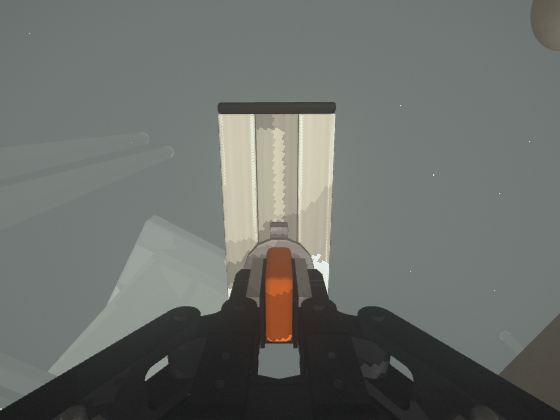

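The arms now line up with the slot: the slot edges are at x≈256 and 299, the arm tip is centred at (279,228), and the track is vertical in the image. The wrist carries only the hanger's weight, so I'm lifting, with a force check on the way.

To row units: -0.012 m is -0.02, -0.006 m is -0.01.

Request:
{"fn": "inch_along", "kwargs": {"ticks": "0,0,-0.01,0,0,0,0 | 0,0,-0.02,0,0,0,0 | 0,0,-0.02,0,0,0,0"}}

```text
time_s: 5.88
eef_pos: [0.5116, -0.0333, 0.0632]
eef_rot: [0.0, 0.966, 0.257, 0.001]
wrist_force: [-0.9, 0.1, -1.6]
opening: 0.127
grasp_force: 59.6
```

To row units: -0.253 m is -0.4217, -0.05 m is -0.0833.

Request:
{"fn": "inch_along", "kwargs": {"ticks": "0,0,-0.05,0,0,0,0 | 0,0,-0.1,0,0,0,0 | 0,0,-0.1667,0,0,0,0 | 0.0333,-0.0833,-0.1667,0,0,0,0 | 0.0733,-0.1667,-0.1667,0,0,0,0 | 0.11,-0.2533,-0.1667,0,0,0,0 | 0.1467,-0.3367,-0.1667,0,0,0,0 | 0.18,-0.4217,-0.1667,0,0,0,0 | 0.18,-0.4217,-0.1667,0,0,0,0 | 0.18,-0.4217,-0.1667,0,0,0,0"}}

```text
time_s: 7.12
eef_pos: [0.4788, 0.2399, 0.1621]
eef_rot: [0.0, 0.966, 0.257, -0.0]
wrist_force: [1.1, -0.5, -0.8]
opening: 0.129
grasp_force: 59.7
```

Run:
```python
from bench import ctrl
from h import *
import pickle
o=ctrl.get_obs();print(o['time_s'],o['eef_pos'],o['eef_rot'])
p=ctrl.camera_params('wrist');im=ctrl.camera('wrist');cv2.imwrite('pics/w4.png',im);pickle.dump(p,open('w4.pkl','wb'))
t=ctrl.camera_params('top');T=cv2.imread('pics/top0.png');q=ctrl.camera_params('scene');S=cv2.imread('pics/scene0.png')
def red(im,r):
    h=cv2.cvtColor(im,cv2.COLOR_BGR2HSV);m=cv2.inRange(h,(0,150,60),(13,255,255));m2=np.zeros_like(m);m2[r[1]:r[3],r[0]:r[2]]=m[r[1]:r[3],r[0]:r[2]]
    c=max(cv2.findContours(m2,0,2)[0],key=cv2.contourArea);return cv2.minEnclosingCircle(c),cv2.boundingRect(c)
a=red(T,(140,210,220,290));b=red(S,(140,270,230,360));c=red(im,(0,0,560,300));print(a,b,c)
for h in(.02,.03,.04):print(h,plane(t,a[0][0],h),plane(q,b[0][0],h),plane(p,c[0][0],h))
```

```text
7.125 [0.4788 0.2399 0.1621] [ 0.0003  0.9663  0.2574 -0.0002]
(((180.2422637939453, 245.33505249023438), 18.71626091003418), (162, 227, 37, 37)) (((182.62794494628906, 313.98541259765625), 26.616479873657227), (158, 290, 51, 51)) (((278.6576843261719, 142.1481170654297), 63.92398452758789), (219, 80, 122, 126))
0.02 [0.5251 0.2695 0.02  ] [0.5282 0.2651 0.02  ] [0.5241 0.2654 0.02  ]
0.03 [0.5239 0.2674 0.03  ] [0.5224 0.2664 0.03  ] [0.5248 0.2658 0.03  ]
0.04 [0.5226 0.2652 0.04  ] [0.5166 0.2678 0.04  ] [0.5255 0.2662 0.04  ]
```

View pics/w4.png

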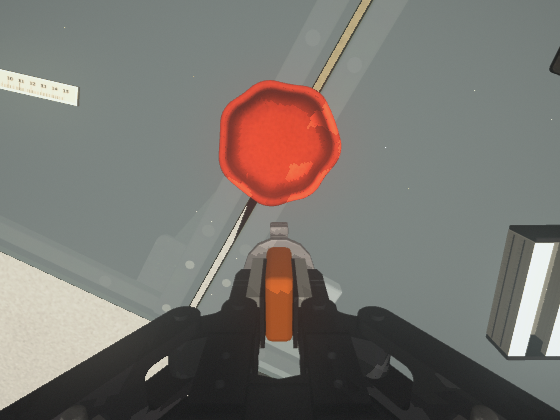

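The bowl is centred at (279,142), straight ahead of the hanger, and the three views put it at (0.5245, 0.266).

To row units: 0.11 m is 0.1833, 0.108 m is 0.18.

Request:
{"fn": "inch_along", "kwargs": {"ticks": "0.0883,0,0,0,0,0,0 | 0.0883,0,0.05,0,0,0,0 | 0.0883,0,0.1,0,0,0,0 | 0.0883,0,0.15,0,0,0,0 | 0.0883,0,0.1733,0,0,0,0 | 0.0883,0,0.18,0,0,0,0 | 0.0883,0,0.1833,0,0,0,0"}}

```text
time_s: 8.05
eef_pos: [0.526, 0.2662, 0.0532]
eef_rot: [-0.0, 0.967, 0.257, 0.001]
wrist_force: [-0.7, 0.7, -1.3]
opening: 0.129
grasp_force: 59.7
```

Request:
{"fn": "inch_along", "kwargs": {"ticks": "0,0,0.0033,0,0,0,0 | 0,0,0.0067,0,0,0,0"}}

```text
time_s: 8.3
eef_pos: [0.5256, 0.2666, 0.049]
eef_rot: [0.0, 0.966, 0.257, 0.001]
wrist_force: [-0.6, 0.8, -0.9]
opening: 0.126
grasp_force: 59.7
```

To row units: 0.003 m is 0.005, 0.002 m is 0.0033.

Request:
{"fn": "inch_along", "kwargs": {"ticks": "0,0,0.0017,0,0,0,0 | 0,0,0.0033,0,0,0,0 | 0,0,0.005,0,0,0,0 | 0,0,0.005,0,0,0,0"}}

```text
time_s: 8.8
eef_pos: [0.5252, 0.2665, 0.0456]
eef_rot: [-0.0, 0.966, 0.257, 0.0]
wrist_force: [-0.6, 0.6, 2.4]
opening: 0.128
grasp_force: 60.3
```

Contact with the bowl floor. I'll open slowly and rise.

To row units: -0.13 m is -0.2167, -0.1 m is -0.1667.

Request:
{"fn": "inch_along", "kwargs": {"ticks": "0,0,0,0,0,0,0.2 | 0,0,0,0,0,0,0.3 | 0,0,0,0,0,0,0.4 | 0,0,-0.0167,0,0,0,0.5 | 0,0,-0.05,0,0,0,0.6 | 0,0,-0.1,0,0,0,0.6 | 0,0,-0.1667,0,0,0,0.8 | -0.0833,0,-0.2167,0,0,0,1 | -0.0833,0,-0.2167,0,0,0,1 | -0.0833,0,-0.2167,0,0,0,1"}}

```text
time_s: 10.05
eef_pos: [0.4824, 0.2418, 0.1767]
eef_rot: [-0.0, 0.966, 0.257, 0.001]
wrist_force: [-1.0, -0.5, -0.6]
opening: 0.999
grasp_force: 0.0
```

```bash
python3 - <<'E'
from bench import ctrl
from h import *
import pickle
o=ctrl.get_obs();print(o['time_s'],o['eef_pos'],o['eef_rot'],o['q'])
p=ctrl.camera_params('wrist');im=ctrl.camera('wrist');t=ctrl.camera('top')
cv2.imwrite('pics/w5.png',np.hstack([cv2.resize(im,None,fx=.8,fy=.8),cv2.resize(t[200:300,140:240],(336,336))]))
E
```

```text
10.05 [0.4824 0.2418 0.1767] [-0.      0.9664  0.2569  0.0014] [0.2445 0.1566 1.7509 0.0001 1.2314 1.2957]
```

View pics/w5.png

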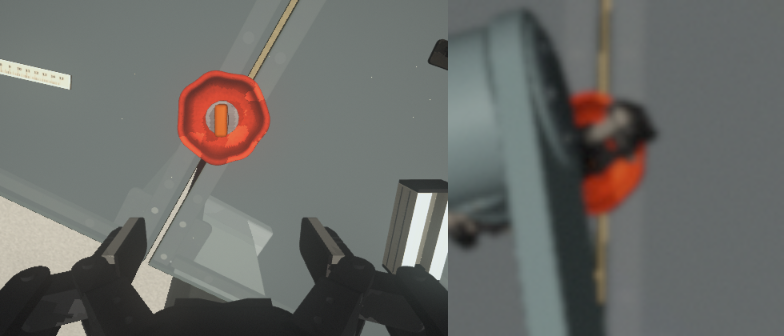

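The hanger stands upright in the middle of the bowl, with its tab at about (221,120) in the left panel. Next is the track.

To row units: 0.252 m is 0.42, -0.147 m is -0.245.

Request:
{"fn": "inch_along", "kwargs": {"ticks": "-0.0483,0.0833,0,0,0,0,1 | -0.0983,0.1667,0,0,0,0,1 | -0.1467,0.25,0,0,0,0,1 | -0.1967,0.3333,0,0,0,0,1 | -0.245,0.42,0,0,0,0,1 | -0.245,0.42,0,0,0,0,1 | -0.245,0.42,0,0,0,0,1"}}

```text
time_s: 11.02
eef_pos: [0.4792, -0.0499, 0.1745]
eef_rot: [-0.001, 0.967, 0.256, -0.001]
wrist_force: [-0.4, 0.2, 0.1]
opening: 1.001
grasp_force: 0.0
```

```bash
python3 - <<'E'
from bench import ctrl
from h import *
import pickle
o=ctrl.get_obs();print(o['time_s'],o['eef_pos'],o['eef_rot'],o['q'])
p=ctrl.camera_params('wrist');im=ctrl.camera('wrist')
cv2.imwrite('pics/w6.png',im);pickle.dump(p,open('w6.pkl','wb'))
E
```

```text
11.025 [ 0.4792 -0.0499  0.1745] [-0.0007  0.9665  0.2565 -0.0006] [-0.3512  0.0328  1.8906  0.0005  1.22    0.7007]
```

View pics/w6.png

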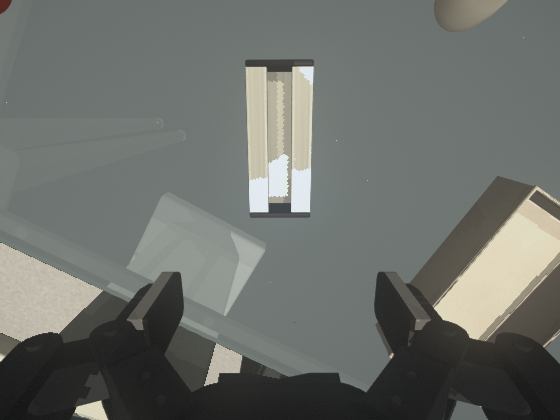

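The track's top face spans (246,60), (313,60), (310,214) and (250,214), centred and vertical in the image. The tray's far-left rim corner is at (500,178).

Run:
```python
from bench import ctrl
from h import *
import pickle
p1,p6=[pickle.load(open(f'w{i}.pkl','rb')) for i in(1,6)];t=ctrl.camera_params('top');s=ctrl.camera_params('scene')
C=[(246,60),(313,60),(310,214),(250,214)];C1=[(244,97),(297,86),(319,209),(271,219)]
W=np.array([plane(p6,q,.036) for q in C]);print(W,W.mean(0),yaw(W[0]-W[3]),yaw(W[1]-W[2]))
for a,b in zip(C,C1):print('rail tri',*tri([ray(p6,a),ray(p1,b)]))
print('tray corner',*tri([ray(p1,(478,147)),ray(p6,(500,178))]))
for n in('w1','w6'):
    p=p1 if n=='w1' else p6
    print(n,plane(p,(478,147) if n=='w1' else (500,178),.05),plane(p,(405,275) if n=='w1' else (412,285),.05),plane(p,(558,175),.05))
# tray in top image: interior bright floor
T=cv2.imread('pics/top0.png');c=T[200:300,345:425]
m=cv2.inRange(c,(120,150,150),(255,255,255));k=max(cv2.findContours(m,0,2)[0],key=cv2.contourArea)
r=cv2.minAreaRect(k);print(r);b=cv2.boxPoints(r)+[345,200]
F=np.array([plane(t,q,.002) for q in b]);print(F,F.mean(0))
for i in range(4):print(yaw(F[i]-F[i-1]),np.linalg.norm(F[i]-F[i-1]))
cv2.imwrite('pics/tray.png',cv2.resize(np.hstack([c,cv2.cvtColor(m,cv2.COLOR_GRAY2BGR)]),None,fx=4.8,fy=4.8,interpolation=2))
```

```text
[[ 0.5664  0.029   0.036 ]
 [ 0.5923 -0.0163  0.036 ]
 [ 0.4839 -0.0794  0.036 ]
 [ 0.4574 -0.033   0.036 ]] [ 0.525  -0.0249  0.036 ] 29.631056185502 30.197032645954
rail tri [0.5655 0.0274 0.0475] [np.float64(0.00012626293731925103), np.float64(0.00012626293731935555)]
rail tri [ 0.5896 -0.0161  0.0514] [np.float64(3.8420151942775935e-05), np.float64(3.8420151942775895e-05)]
rail tri [ 0.4899 -0.0728  0.0649] [np.float64(0.0002969983183843808), np.float64(0.0002969983183843595)]
rail tri [ 0.508  -0.0214  0.2006] [np.float64(0.0004116606389446816), np.float64(0.0004116606389445918)]
tray corner [ 0.5976 -0.2267  0.0045] [np.float64(0.0006037435130750522), np.float64(0.0006037435130749669)]
w1 [ 0.5928 -0.2     0.05  ] [ 0.4455 -0.1909  0.05  ] [ 0.5933 -0.2883  0.05  ]
w6 [ 0.5902 -0.1951  0.05  ] [ 0.4752 -0.1912  0.05  ] [ 0.6155 -0.2345  0.05  ]
((35.49900817871094, 49.96156311035156), (68.90043640136719, 37.75682067871094), 88.53119659423828)
[[ 0.5966 -0.2334  0.002 ]
 [ 0.5965 -0.3399  0.002 ]
 [ 0.4052 -0.3296  0.002 ]
 [ 0.4054 -0.2263  0.002 ]] [ 0.5009 -0.2823  0.002 ]
-2.1276777692360165 0.1913647521184596
-90.05137902280603 0.10648065337125419
176.92430238714402 0.19158122846863876
89.90686607732509 0.10330609764113038
```

View pics/tray.png

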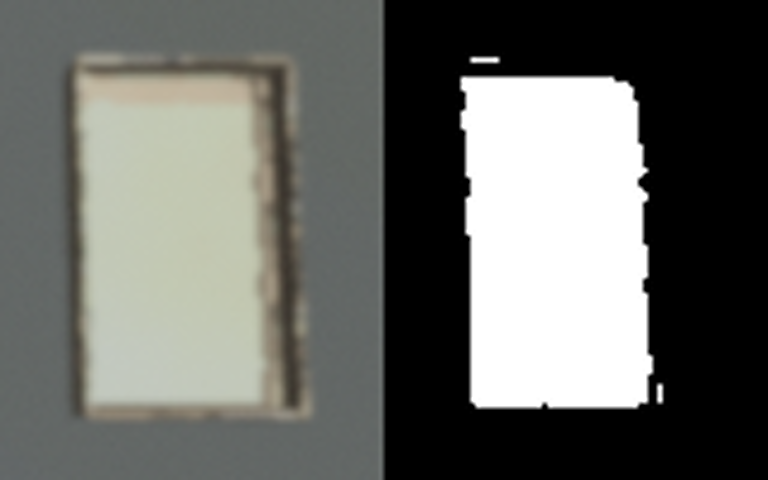

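Tray rim corners in this crop are (76,57), (290,57), (308,415) and (80,415). That puts its centre at about (0.497, -0.283) with its long side at about -2.5°.

To row units: 0.16 m is 0.2667, 0.001 m is 0.0017.

Request:
{"fn": "inch_along", "kwargs": {"ticks": "0.0867,0.0017,0,0,0,0,1 | 0.0867,0.0017,0.0833,0,0,0,1 | 0.0867,0.0017,0.1667,0,0,0,1 | 0.0867,0.0017,0.2333,0,0,0,1 | 0.0867,0.0017,0.2667,0,0,0,1 | 0.0867,0.0017,0.2667,0,0,0,1 | 0.0867,0.0017,0.2667,0,0,0,0 | 0.0867,0.0017,0.2667,0,0,0,0 | 0.0867,0.0017,0.2667,0,0,0,0 | 0.0867,0.0017,0.2667,0,0,0,0"}}

```text
time_s: 12.32
eef_pos: [0.5262, -0.0251, 0.017]
eef_rot: [0.0, 0.966, 0.257, 0.001]
wrist_force: [-0.8, 3.0, 6.1]
opening: 0.614
grasp_force: 65.5
```

Request:
{"fn": "inch_along", "kwargs": {"ticks": "0,0,0,0,0,0,0 | 0,0,0,0,0,0,0"}}

```text
time_s: 12.58
eef_pos: [0.5262, -0.0251, 0.017]
eef_rot: [0.0, 0.966, 0.257, 0.001]
wrist_force: [-0.2, 2.7, 6.0]
opening: 0.616
grasp_force: 65.5
```

To row units: 0.21 m is 0.35, -0.153 m is -0.255, 0.564 rad is 0.1795.

Request:
{"fn": "inch_along", "kwargs": {"ticks": "0,0,-0.05,0,0,0,0 | 0,0,-0.1167,0,0,0,0 | 0,0,-0.2,0,0,0,0 | -0.05,0.07,-0.2,0,0,0.035,0 | -0.1017,0.14,-0.2,0,0,0.07,0 | -0.1533,0.21,-0.2,0,0,0.1082,0 | -0.2033,0.28,-0.2,0,0,0.1432,0 | -0.255,0.35,-0.2,0,0,0.1795,0 | -0.255,0.35,-0.2,0,0,0.1795,0 | -0.255,0.35,-0.2,0,0,0.1795,0"}}

```text
time_s: 13.82
eef_pos: [0.4957, -0.2829, 0.1348]
eef_rot: [-0.001, 1.0, -0.022, -0.001]
wrist_force: [0.8, 0.0, -5.1]
opening: 0.616
grasp_force: 66.0
```

Run:
```python
from bench import ctrl
from h import *
p=ctrl.camera_params('wrist');im=ctrl.camera('wrist');s=ctrl.camera('scene')
cv2.imwrite('pics/w7.png',np.hstack([cv2.resize(im,None,fx=.8,fy=.8),cv2.resize(s[130:230,300:400],(336,336))]))
```

```text
(no output)
```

View pics/w7.png

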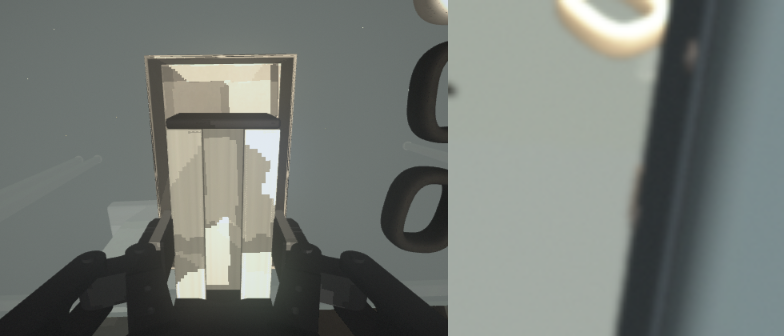

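The track hangs centred over the tray: the rim spans x≈147 to 297 and the track's centre is at ≈223 in the left panel, parallel to the tray. Lowering.

To row units: 0.111 m is 0.185, 0.105 m is 0.175.

Request:
{"fn": "inch_along", "kwargs": {"ticks": "0.0017,0,0.05,0,0,0,0 | 0.0017,0,0.1,0,0,0,0 | 0.0017,0,0.15,0,0,0,0 | 0.0017,0,0.175,0,0,0,0 | 0.0017,0,0.185,0,0,0,0 | 0.0017,0,0.185,0,0,0,0"}}

```text
time_s: 14.68
eef_pos: [0.4978, -0.2835, 0.0248]
eef_rot: [0.0, 1.0, -0.022, 0.0]
wrist_force: [0.0, 0.2, -4.0]
opening: 0.615
grasp_force: 66.0
```

Request:
{"fn": "inch_along", "kwargs": {"ticks": "0,0,0.0033,0,0,0,0 | 0,0,0.0067,0,0,0,0 | 0,0,0.0067,0,0,0,0"}}

```text
time_s: 15.05
eef_pos: [0.4974, -0.2836, 0.0205]
eef_rot: [0.0, 1.0, -0.022, 0.0]
wrist_force: [0.3, -0.1, -4.1]
opening: 0.614
grasp_force: 66.0
```

To row units: 0.003 m is 0.005, 0.002 m is 0.0033.

Request:
{"fn": "inch_along", "kwargs": {"ticks": "0,0,0.0017,0,0,0,0 | 0,0,0.0033,0,0,0,0 | 0,0,0.005,0,0,0,0 | 0,0,0.005,0,0,0,0"}}

```text
time_s: 15.55
eef_pos: [0.4975, -0.2836, 0.0189]
eef_rot: [0.0, 1.0, -0.022, -0.0]
wrist_force: [-5.2, 4.2, 9.2]
opening: 0.614
grasp_force: 67.8
```

To row units: -0.2 m is -0.3333, -0.16 m is -0.2667.

Request:
{"fn": "inch_along", "kwargs": {"ticks": "0,0,0,0,0,0,0.7 | 0,0,0,0,0,0,0.76 | 0,0,0,0,0,0,0.76 | 0,0,-0.0333,0,0,0,0.76 | 0,0,-0.0833,0,0,0,0.76 | 0,0,-0.1667,0,0,0,0.76 | -0.05,0,-0.2667,0,0,0,0.76 | -0.0833,0,-0.3333,0,0,0,0.76 | -0.0833,0,-0.3333,0,0,0,0.76 | -0.0833,0,-0.3333,0,0,0,0.76"}}

```text
time_s: 16.8
eef_pos: [0.4475, -0.2813, 0.2181]
eef_rot: [0.0, 1.0, -0.022, 0.001]
wrist_force: [-0.7, 0.1, -0.3]
opening: 0.761
grasp_force: 0.0
```

Run:
```python
from bench import ctrl
from h import *
p=ctrl.camera_params('wrist');im=ctrl.camera('wrist');s=ctrl.camera('top')
cv2.imwrite('pics/w8.png',np.hstack([cv2.resize(im,None,fx=.8,fy=.8),cv2.resize(s[150:290,140:280],(336,336))]))
import pickle;pickle.dump(p,open('w8.pkl','wb'))
```

```text
(no output)
```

View pics/w8.png

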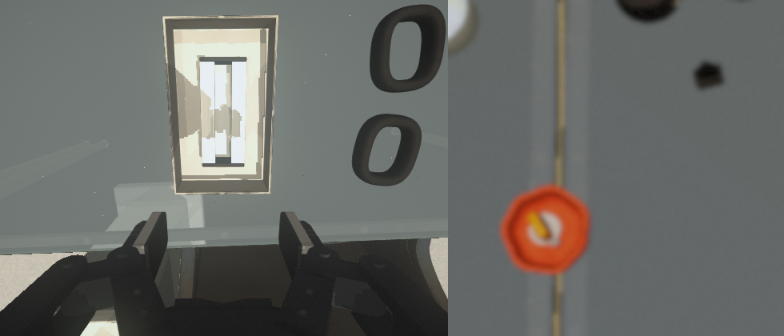

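The track lies flat and centred in the tray, slot up, at (222,112) in the left panel. The hanger stands in the bowl at (545,230) in the right panel, and the tree is upright.

```bash
python3 -c "
from bench import ctrl
print(ctrl.hand_in())"
```

```text
the job is handed in; nothing more can be done
None
```

I handed the job in at about 17 s: the hanger was turned and lifted out of the track without hoisting it and stands in the red bowl, and the track lies flat, slot up, in the middle of the tray; the tree was upright in the last picture, the bottle was out of view but never approached, and the hand-in gave no verdict.

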